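# Centre a mould ring over the lamp and stop the iris down to the set mark

## Robot

A 6-joint arm with a two-finger parallel gripper is mounted at the origin on a cart in front of the work surface, level with it; the furniture and walls round the work are solid. World frame = base frame: x ahead of the robot, y to its left, z up, the work surface at z = 0. Lengths are in mm, angles in rad, forces in N, time in s.
With the tool pointing down it reaches from about 350 to 775 mm from the base axis. Payload 7.3 kg.
Tool frame: the origin (TCP) lies at the very end of the fingers, on their centre line; the grasp point (between the pads) lies 19 mm behind it (bot.grip_point_offset is the distance from the TCP to the grasp point, in mm); z points along the fingers, y is the line along which they close (so a half turn about z gives the same grasp; the last joint's range is limited). The gripper opens to 92 mm and grips with 3 to 60 N. Pads are 19 mm wide; open, the fingers measure 130 mm over their backs; the gripper's body (75 mm by 190 mm) begins 47 mm behind the grasp point.
Start: joints at [-1.247, 0.342, 1.524, -0, 1.275, -0.146], TCP at [237.696, -468.13, 226.741] pointing down, gripper open.
Joint ranges: [-2.53, 2.53], [-0.77, 2.02], [0.04, 2.7], [-1, 4.14], [0.28, 2.66], [-3.11, 3.11]. Speed limits (rad/s): [2.57, 2.57, 3.14, 3.14, 3.14, 3.14].

## Interface

Orientations are given as [roll, pitch, yaw] about the fixed x, y, z axes, in that order (R = Rz(yaw) Ry(pitch) Rx(roll)).
In Python, from plant import bot gives the robot as it stands. The module is installed in compiled form; this text tells all that it offers.
- The arm moves only by the shell command python3 -m jog 'ROWS' [OPENING]. ROWS is JSON, a list of rows, each a list of 6 numbers: the shift along the tool's x, y, z in mm, then the turn, a rotation vector about the tool's x, y, z in rad. In form: [[dx, dy, dz, rx, ry, rz], ...]. A call has 1 to 12 rows; each row shifts and turns the commanded pose from where the row before left it, along the tool's axes as they then stand; what a row does not reach is not made up. A row lasts 1/10 s, in which the tool goes at most 50 mm and 8.59 degrees, less where a joint would pass 70% of its speed; a pose out of reach is approached as far as the arm can. A call with a gripper value outside its range is refused whole. OPENING is the opening in per cent of the stroke, from 0 (shut) to 100 (fully open), set as the call begins (- or left out, the last holds). The fingers move at their own pace and stop on an object; the grip force is fixed at half the most. Time passes only in rows, so rows that do not move let the fingers close. It gives the time, the measured TCP pose, the force, the opening and the grip force at its end, in the units of the state.
- bot.get_obs(): the state, without advancing time (a new reading comes with each control period).
- bot.capture(name): name is "scene" or "top" or "wrist"; returns the picture (400x640x3 uint8, red, green, blue); there is no depth.
- bot.camera_model(name): a dict with "fx", "fy", "cx", "cy" (pixels), "dist_coeffs" ([k1, k2, p1, p2, k3] as OpenCV has them; the pictures are not rectified), "position" and "orientation" of the camera in the world; the wrist camera has in their place "T_tool_cam" (4x4, takes a point from camera to tool coordinates, whose origin is the TCP and whose axes are the flange's). Camera axes: x right, y down, z forward; pixel columns grow to the right and rows downward; lengths in mm; the calibration is good to about 2 mm. A picture is of the moment at which its call begins: read the wrist's pose just before it. camera_model takes no time and is no camera call.
- bot.close_job(): hands the job in; it is judged then, once.
Trained networks look in the newest picture that a camera, given by its name, has taken for a name from the list of things; names that differ only in an ending like _2 or _b are one class to them, and where a whole thing is asked for, a point or a joint stands for the part that bears it (a point fixed in the world has none). Each returns a list of dicts, best first, with "p" (0 to 1); they miss things now and then, are a little off and sometimes report something else, mostly with a low value. They report only what shows in the picture. A call takes as long as a camera call.
- bot.outline_of(target, camera): "mask" (400x640 bool, what is visible of it) and "pixel" ([column, row] in pixels, amid what is visible of it).
The state is a dict: "time": time; "joint_positions": joint angles; "dq": joint speeds; "tau": joint torques, N m; "tool_pos": TCP position; "tcp_rot": TCP orientation; "contact_force": force on the tool from outside, world axes, zero at the start; "moment": the same for the moment, N m; "grip_width": finger opening in mm; "finger_force": force on a finger pad.
Only numpy, scipy, OpenCV 4.12 (cv2) and the standard library are available. Lean on these libraries where they do the work, as an engineer would, in place of code of your own. Each camera call takes 0.05 s, during which the arm holds its last target. There are 200 camera calls.

## Task

An empty steel mould ring is to be inspected by transmitted light on the round light stand. With the fingertips on its outside, gently slide the ring across the stage until it rests against both brass pins, centred over the glass window; and push the iris lever round its arc by its black knob until the orange pointer stands at the red set mark. Only push, never pinch: the ring stays flat on the stage and is not lifted, the red mark keeps its place, and the things standing round about are left alone.

Things in the scene. Friction and masses are not known exactly. Their poses are not given: they have to be found in the camera images.
- light_stand: Fixed round lamp base. Light grey lower drum 236 mm across, top at z = 0.028 m; on it a dark upper drum (the stage) 144 mm across, flat top at z = 0.058 m, with a lit glass window 49 mm across in its middle, over the iris. Origin: on the vertical axis, z = 0. Own x points from its front to the brass pins, own z up; scale (5 degrees a division) on the lower drum round its own -y side.
- stage_centre (a point): Centre of the stage top and glass window, on the stand's axis, z = 0.058 m. Two fixed upright brass pins, 8 mm across, 16 mm high, stand on the stage 35.2 mm from this point, 55 degrees to either side of the stand's own +x: a mould ring that touches both is centred here.
- mould_ring: Loose grey-brown empty steel ring on the stage, 62 mm outside diameter, 35 mm high, about 0.2 kg; origin at the centre of its underside (z = 0.058 m on the stage, so its top is at z = 0.093 m). It starts on the front (own -x) half of the stage. Push it from outside: its bore is closed to the fingers.
- iris_lever (a joint): Angle of the iris lever about the stand's axis, rad, positive anticlockwise from above; 0 = lever along the stand's own -y, stops at -0.9 (iris smallest) and +0.9 (wide open). Starts open, between +0.45 and +0.75. Stays where it is left; moving it takes about 1.5 to 2 N at the knob.
- lever_knob (a point): Middle of the top of the upright black cylindrical knob on the lever, 92 mm from the stand's axis; knob 13 mm across, from z = 0.044 to 0.082 m, so its upper 24 mm stand above the stage.
- pointer_tip (a point): Tip of the orange pointer at the outer end of the lever, 108 mm from the stand's axis, just over the scale (z = 0.030 m).
- red_mark (a point): Point of the red set mark, 108 mm from the stand's axis, z = 0.030 m: where the pointer tip has to stand. The mark is a red clip 8 mm wide on the rim of the lower drum, up to z = 0.031 m, stiff to move; it stands between -0.55 and +0.15 rad on the lever's scale of angles.
- lidded_tin: Bystander: round aluminium tin with lid, 57 mm across, 31 mm high, on the worktop left of the stand; origin at the centre of its underside.
- brass_weight: Bystander: brass test weight, 30 mm across, 34 mm high, on the worktop to the right; origin at the centre of its underside.
- stopwatch: Bystander: black and yellow stopwatch lying flat, 71 x 60 x 18 mm, on the worktop to the right; origin at the centre of its underside.
- dropper_bottle: Bystander: brown dropper bottle, 33 mm across, 102 mm high, upright on the worktop behind the stand; origin at the centre of its underside.
- tweezers: Bystander: steel tweezers lying flat, 127 mm long, 19 mm wide, 8 mm high, roughly along y at the front edge of the worktop; origin at the centre of the underside.
- soil_ring: Bystander: smaller steel ring filled with soil, 49 mm across, 28 mm high, on the worktop left of the stand; origin at the centre of its underside.

How it is judged:
By the outcome, as a careful person would: the job done as asked, in the order asked, and still so for the second after the job is handed in, with the robot touching nothing.
It also fails if it takes over 51 s, if anything falls off the work surface, if the arm or the gripper's body presses on something with over 40 N, if the wrist force passes 120 N, or if a joint passes its speed limit or range.

## Working session

There is one attempt and no reset: what is moved stays moved. The work goes in short steps, Python scripts to look and compute and a shell command to move; the robot and the scene stay as the last step left them, time stands still between calls to the robot, and variables do not carry over. Pictures are saved under pics/ and viewed, at most 11 in all, crops included, and the job is handed in when it is done.

```bash
mkdir -p pics; cat > h.py <<'E'
import numpy as np,cv2
from plant import bot
from scipy.spatial.transform import Rotation as R
def cam(n,obs=None):
    m=bot.camera_model(n)
    K=np.array([[m['fx'],0,m['cx']],[0,m['fy'],m['cy']],[0,0,1]]);d=np.array(m['dist_coeffs'],float)
    if n=='wrist':
        T=np.eye(4);T[:3,:3]=R.from_euler('xyz',obs['tcp_rot']).as_matrix();T[:3,3]=obs['tool_pos']
        T=T@np.array(m['T_tool_cam']);return K,d,T[:3,:3],T[:3,3]
    o=np.array(m['orientation'],float)
    Rm=o if o.shape==(3,3) else R.from_euler('xyz',o).as_matrix()
    return K,d,Rm,np.array(m['position'],float)
def back(c,px,z):
    K,d,Rm,t=c
    p=cv2.undistortPoints(np.array(px,float).reshape(-1,1,2),K,d).reshape(-1,2)
    r=np.c_[p,np.ones(len(p))]@Rm.T
    return t+r*((z-t[2])/r[:,2])[:,None]
def proj(c,P):
    K,d,Rm,t=c
    q=(np.array(P,float).reshape(-1,3)-t)@Rm
    return cv2.projectPoints(q.reshape(-1,1,3),np.zeros(3),np.zeros(3),K,d)[0].reshape(-1,2)
def save(n,im): cv2.imwrite('pics/'+n+'.png',im[:,:,::-1])
E
python3 - <<'E'
from h import *
print(bot.get_obs())
for n in('top','scene','wrist'): print(n,bot.camera_model(n))
a=bot.capture('top');b=bot.capture('scene');save('top0',a);save('scene0',b)
for c in('top','scene'):
  for t in('light_stand','mould_ring','lever_knob','red_mark','pointer_tip','lidded_tin','brass_weight','stopwatch','dropper_bottle','soil_ring'):
    o=bot.outline_of(t,c)
    print(c,t,[(round(x['p'],2),np.round(x['pixel']),int(x['mask'].sum()))for x in o[:2]])
E
```

```text
{'time': 0.0, 'joint_positions': array([-1.24698634e+00,  3.42737412e-01,  1.52504523e+00, -2.81185968e-05,
        1.27539779e+00, -1.46012206e-01]), 'dq': array([-5.82602671e-04, -1.59121686e-03, -3.93779272e-04, -5.22591615e-04,
       -2.54075879e-05,  7.32340657e-04]), 'tau': array([ 4.54001420e-04, -4.31236982e+01, -2.44220191e+01,  7.16251647e-02,
        5.60610322e-02, -1.18129392e-04]), 'tool_pos': array([ 237.55286657, -467.70826163,  226.02749793]), 'tcp_rot': array([-3.14001786e+00, -2.04410259e-04,  4.69830240e-01]), 'contact_force': array([-0.59322814,  0.19819392,  0.01518522]), 'moment': array([ 0.00600813, -0.00622622,  0.00261764]), 'finger_force': 0.0, 'grip_width': 91.44263026905311}
top {'fx': 452.85498868070545, 'fy': 452.85498868070545, 'cx': 322.0709109499929, 'cy': 188.29324256207377, 'dist_coeffs': array([-0.11599687,  0.        ,  0.        ,  0.        ,  0.        ]), 'position': array([ 372.30125862,  179.27623614, 1084.37425531]), 'orientation': array([-2.98171613, -0.02801411, -1.54650524])}
scene {'fx': 374.78022961358084, 'fy': 374.78022961358084, '
[... 1230 characters left out ...]
405., 232.]), 153)]
top stopwatch [(0.62, array([434., 196.]), 519)]
top dropper_bottle [(0.66, array([346., 112.]), 229), (0.3, array([296., 186.]), 311)]
top soil_ring [(0.57, array([230., 194.]), 359)]
scene light_stand [(0.55, array([317., 226.]), 4934)]
scene mould_ring [(0.58, array([313., 202.]), 473)]
scene lever_knob [(0.83, array([319., 230.]), 163)]
scene red_mark []
scene pointer_tip [(0.52, array([414., 180.]), 331), (0.48, array([321., 230.]), 250)]
scene lidded_tin [(0.98, array([244., 211.]), 418)]
scene brass_weight []
scene stopwatch [(0.62, array([414., 181.]), 306)]
scene dropper_bottle []
scene soil_ring [(0.76, array([250., 248.]), 378), (0.4, array([313., 211.]), 569)]
```

```bash
python3 - <<'E'
from h import *
a=cv2.imread('pics/top0.png');cv2.imwrite('pics/top0c.png',cv2.resize(a[90:270,200:460],None,fx=3,fy=3,interpolation=cv2.INTER_CUBIC))
c=cam('top')
o=bot.get_obs()
for px,z,n in [((308,188),40,'stand'),((288,200),93,'ring'),((342,165),82,'knob'),((239,146),31,'tin'),((405,232),34,'wt'),((434,196),18,'sw'),((346,112),102,'bot'),((230,194),28,'soil')]: print(n,back(c,[px],z).round())
E
```

```text
stand [[541. 187.  40.]]
ring [[505. 230.  93.]]
knob [[589. 111.  82.]]
tin [[640. 355.  31.]]
wt [[445. -42.  34.]]
sw [[ 534. -117.   18.]]
bot [[708. 106. 102.]]
soil [[524. 370.  28.]]
```

View pics/top0c.png

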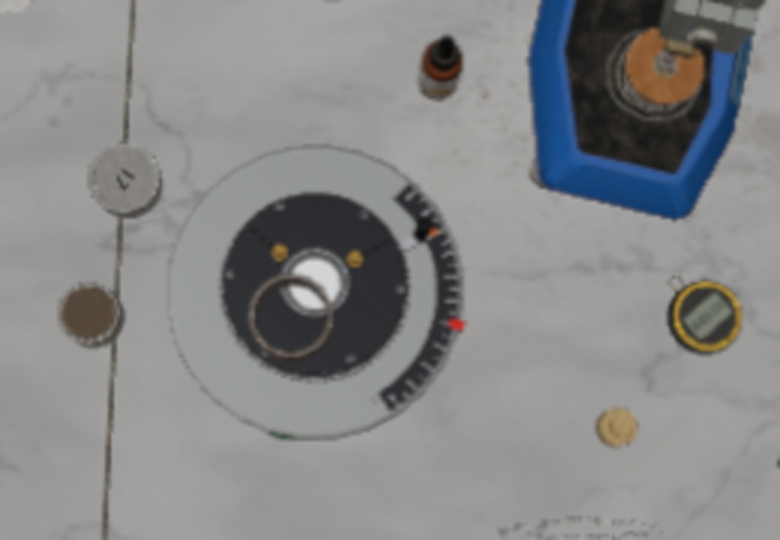

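The crop shows the ring at (291,316), pins at (280,252) and (355,258), knob at (423,230), and the red mark at (457,325). The image up direction is world +x. I'll move the wrist camera over the stand.

```bash
python3 -m jog '[[0,0,0,0,0,0.12],[0,0,0,0,0,0.12],[0,0,0,0,0,0.12],[0,0,0,0,0,0.11],[16,-41,0,0,0,0],[16,-41,0,0,0,0],[16,-41,0,0,0,0],[16,-41,0,0,0,0],[16,-41,0,0,0,0],[16,-41,0,0,0,0],[16,-41,0,0,0,0],[16,-41,0,0,0,0]]' 50 && python3 -m jog '[[16,-41,0,0,0,0],[16,-41,0,0,0,0],[16,-41,0,0,0,0],[16,-41,0,0,0,0],[16,-41,0,0,0,0],[16,-41,0,0,0,0],[16,-41,0,0,0,0],[16,-41,0,0,0,0],[0,0,40,0,0,0],[0,0,0,0,0,0],[0,0,0,0,0,0],[0,0,0,0,0,0]]'
python3 - <<'E'
from h import *
o=bot.get_obs();print(o['tool_pos'],o['tcp_rot'],o['joint_positions'],o['grip_width'],o['contact_force'])
a=bot.capture('wrist');save('w0',a);np.save('o0.npy',np.r_[o['tool_pos'],o['tcp_rot']])
for t in('light_stand','mould_ring','lever_knob','red_mark','pointer_tip','stage_centre'):
    q=bot.outline_of(t,'wrist')
    print(t,[(round(x['p'],2),np.round(x['pixel'],1),int(x['mask'].sum()))for x in q[:2]])
E
```

```text
time: 2.3
tool_pos: [366.1, -138.5, 227.0]
tcp_rot: [3.141, -0.001, -0.001]
contact_force: [0.7, -0.4, 0.2]
grip_width: 45.8
finger_force: 0.0
time: 3.5
tool_pos: [494.5, 187.2, 188.2]
tcp_rot: [-3.141, -0.002, -0.001]
contact_force: [-0.4, 0.8, -0.1]
grip_width: 45.7
finger_force: 0.0
[494.45678888 187.19946667 188.23831391] [-3.14136092e+00 -1.92074953e-03 -1.35149258e-03] [ 2.17024086e-01  3.81755823e-01  1.57608308e+00 -2.05223523e-04
  1.18182842e+00  1.78924933e+00] 45.686693105796785 [-0.37302781  0.82053993 -0.12020575]
light_stand [(0.64, array([318.8, 124.9]), 37404)]
mould_ring [(0.84, array([290.7, 199.1]), 1865)]
lever_knob [(0.93, array([398.9, 100.1]), 463)]
red_mark []
pointer_tip [(0.57, array([399.9,  95.6]), 425)]
stage_centre [(0.57, array([315.6, 127.1]), 37048)]
```

View pics/w0.png

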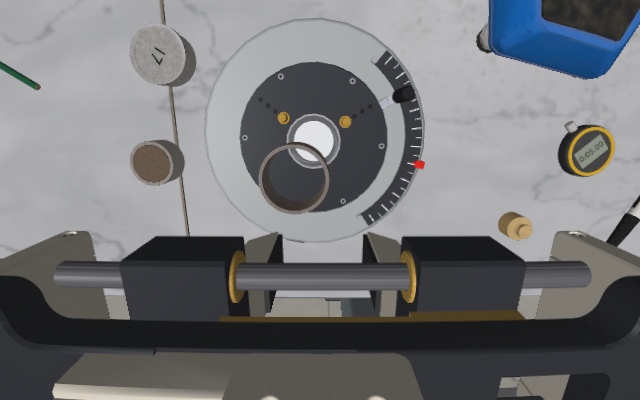

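The wrist view shows the window at (313,138), pins at (283,117) and (346,121), ring top centre at about (293,172), knob top at about (404,93), and the red mark at (419,165). Next I'll measure these precisely.

```bash
cat > meas.py <<'E'
from h import *
def circ(p):
    A=np.c_[2*p,np.ones(len(p))];s=np.linalg.lstsq(A,(p**2).sum(1),rcond=None)[0]
    return np.array([s[0],s[1],np.sqrt(s[2]+s[0]**2+s[1]**2)])
def rfit(p,tol=1.5):
    best=None;rng=np.random.default_rng(0)
    for _ in range(400):
        c=circ(p[rng.choice(len(p),3,False)]);e=abs(np.hypot(*(p-c[:2]).T)-c[2])<tol
        if best is None or e.sum()>best.sum(): best=e
    return circ(p[best]),best.sum()
def blobs(m,amin=8):
    n,l,s,c=cv2.connectedComponentsWithStats(m.astype(np.uint8));return [(c[i],s[i,4],l==i) for i in range(1,n) if s[i,4]>=amin]
if __name__=='__main__':
    v=np.load('o0.npy');c=cam('wrist',{'tool_pos':v[:3],'tcp_rot':v[3:]})
    im=cv2.imread('pics/w0.png');hsv=cv2.cvtColor(im,cv2.COLOR_BGR2HSV);H,S,V=[hsv[...,i].astype(int) for i in range(3)]
    box=np.zeros(H.shape,bool);box[10:240,200:430]=1
    print('brass',[(b[0].round(1),b[1],back(c,b[0],72).round(1)) for b in blobs(box&(H>14)&(H<28)&(S>120)&(V>90))])
    print('red',[(b[0].round(1),b[1],back(c,b[0],31).round(1)) for b in blobs(box&((H<6)|(H>174))&(S>170)&(V>120),4)])
    print('orange',[(b[0].round(1),b[1],back(c,b[0],30).round(1)) for b in blobs(box&(H>=6)&(H<15)&(S>150)&(V>120),2)])
    b=max(blobs(box&(V>215)&(S<40)),key=lambda b:b[1]);print('window',b[0],b[1],back(c,b[0],58).round(1))
    e=cv2.Canny(im,60,150);ys,xs=np.nonzero((e>0)&box)
    for nm,z,r in(('lower',28,118),('stage',58,72),('ring',93,31)):
        P=back(c,np.c_[xs,ys],z)[:,:2];best=None
        # fixed radius vote
        x0=np.array([530,190.])
        g=np.array([(x,y) for x in np.arange(480,580,1.) for y in np.arange(150,245,1.)])
        s=np.array([np.exp(-((np.hypot(*(P-q).T)-r)/.8)**2).sum() for q in g]);q=g[s.argmax()]
        k=abs(np.hypot(*(P-q).T)-r)<2;print(nm,q,s.max().round(),circ(P[k]).round(2))
    big=cv2.resize(im[60:190,330:440],None,fx=5,fy=4.5,interpolation=cv2.INTER_CUBIC);cv2.imwrite('pics/w0k.png',big)
E
python3 meas.py
```

```text
brass [(array([283.3, 117.5]), np.int32(112), array([[569.5, 222.4,  72. ]])), (array([344.8, 121.4]), np.int32(119), array([[566. , 167.4,  72. ]]))]
red [(array([418.7, 164.1]), np.int32(65), array([[522.2,  84.3,  31. ]]))]
orange []
window [315.43853428 136.04491726] 846 [[552.6 194.1  58. ]]
lower [545. 194.] 287.0 [545.55 194.51 117.53]
stage [547. 198.] 209.0 [547.2  197.37  71.44]
ring [517. 213.] 187.0 [516.92 212.65  31.09]
```

View pics/w0k.png

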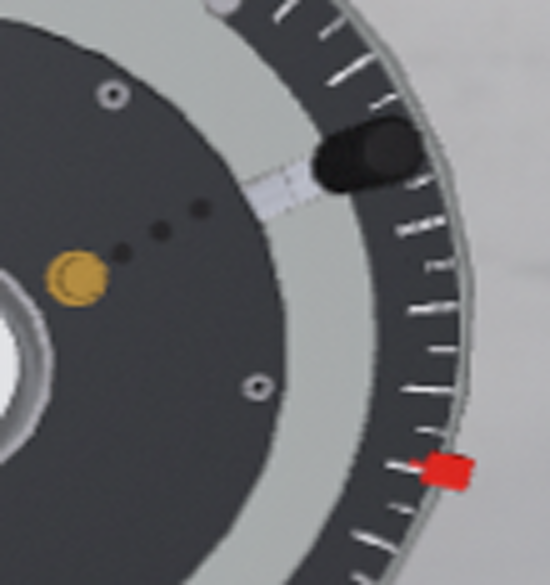

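```bash
python3 -m jog '[[-8,-24,0,0,0,0.12],[0,0,0,0,0,0.12],[0,0,0,0,0,0.13],[0,0,0,0,0,0.13],[0,0,0,0,0,0],[0,0,0,0,0,0]]'
python3 - <<'E'
from h import *
o=bot.get_obs();y=o['tcp_rot'][2];w=np.array([478,234.])-o['tool_pos'][:2]
print(o['tool_pos'],y,'tool dx,dy',np.cos(y)*w[0]+np.sin(y)*w[1],np.sin(y)*w[0]-np.cos(y)*w[1])
E
```

```text
time: 4.45
tool_pos: [485.9, 211.8, 186.8]
tcp_rot: [-3.142, -0.0, -0.497]
contact_force: [0.9, 0.2, -0.1]
grip_width: 45.6
finger_force: 0.0
[485.88020091 211.76588921 186.81448766] -0.49685174117682984 tool dx,dy -17.525504779566404 -15.789551326926837
```

```bash
python3 -m jog '[[-17,-16,0,0,0,0],[0,0,40,0,0,0],[0,0,40,0,0,0],[0,0,20,0,0,0],[0,0,12,0,0,0],[0,0,8,0,0,0],[0,0,2,0,0,0],[0,0,0,0,0,0]]'
python3 - <<'E'
from h import *
o=bot.get_obs();print(o['tool_pos'],o['contact_force']);save('w1',bot.capture('wrist'))
E
```

```text
time: 5.25
tool_pos: [479.2, 234.1, 65.3]
tcp_rot: [-3.141, -0.001, -0.5]
contact_force: [0.4, 0.1, 0.6]
grip_width: 45.7
finger_force: 0.0
[479.16038741 234.11078685  65.34473894] [0.39118481 0.08691423 0.57574529]
```

View pics/w1.png

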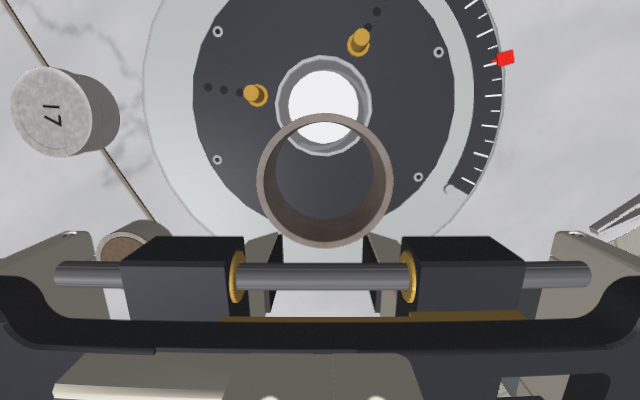

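The ring (325,180) and window (324,106) both lie on the finger midline, so I can push along tool x.

```bash
python3 -m jog '[[4,0,0,0,0,0],[4,0,0,0,0,0],[3,0,0,0,0,0],[2,0,0,0,0,0],[2,0,0,0,0,0],[2,0,0,0,0,0],[2,0,0,0,0,0],[2,0,0,0,0,0],[2,0,0,0,0,0],[2,0,0,0,0,0],[2,0,0,0,0,0],[2,0,0,0,0,0]]' && python3 -m jog '[[2,0,0,0,0,0],[2,0,0,0,0,0],[2,0,0,0,0,0],[2,0,0,0,0,0],[2,0,0,0,0,0],[2,0,0,0,0,0]]'
python3 - <<'E'
from meas import *
o=bot.get_obs();c=cam('wrist',o);im=bot.capture('wrist');save('w2',im)
print(o['tool_pos'],o['contact_force'])
hsv=cv2.cvtColor(im,cv2.COLOR_RGB2HSV);H,S,V=[hsv[...,i].astype(int) for i in range(3)]
box=np.zeros(H.shape,bool);box[5:232,140:500]=1
print('brass',[(b[0].round(1),b[1],back(c,b[0],74).round(1)) for b in blobs(box&(H>14)&(H<28)&(S>120)&(V>90))])
E
```

```text
time: 6.5
tool_pos: [504.2, 220.0, 64.7]
tcp_rot: [3.142, -0.0, -0.5]
contact_force: [-2.1, 0.4, 0.5]
grip_width: 45.7
finger_force: 0.7
time: 7.1
tool_pos: [514.7, 214.3, 64.7]
tcp_rot: [3.142, -0.0, -0.5]
contact_force: [-0.9, 1.4, 0.3]
grip_width: 45.7
finger_force: 0.7
[514.70976337 214.2548508   64.70294228] [-0.92703555  1.39525184  0.25846094]
brass [(array([355.1, 126.7]), np.int32(365), array([[566.9, 167.6,  74. ]])), (array([257.8, 172.8]), np.int32(348), array([[570.4, 221.3,  74. ]]))]
```

View pics/w2.png

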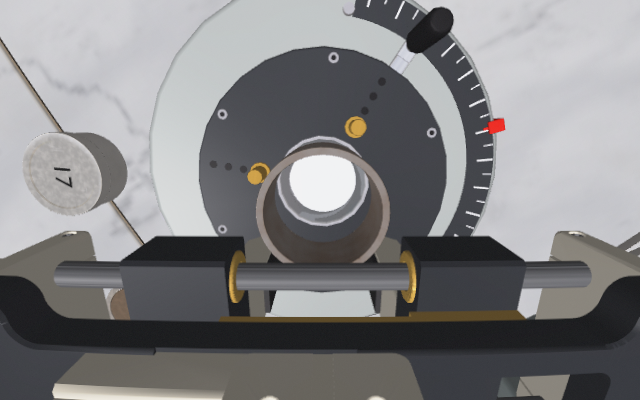

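The ring is a few mm short of the pins. I'll continue in 1 mm steps.

```bash
python3 -m jog '[[1,0,0,0,0,0],[1,0,0,0,0,0],[1,0,0,0,0,0],[0,0,0,0,0,0]]'; python3 -m jog '[[1,0,0,0,0,0],[0.5,0,0,0,0,0],[0,0,0,0,0,0]]';
```

```text
time: 7.55
tool_pos: [517.4, 212.8, 64.7]
tcp_rot: [3.142, -0.0, -0.5]
contact_force: [-0.3, 0.2, 0.3]
grip_width: 45.6
finger_force: 0.4
time: 7.85
tool_pos: [518.6, 212.2, 64.7]
tcp_rot: [3.142, -0.0, -0.5]
contact_force: [0.3, -0.2, -0.4]
grip_width: 46.3
finger_force: 0.5
```

```bash
python3 -m jog '[[0.5,0,0,0,0,0],[0.5,0,0,0,0,0],[0,0,0,0,0,0]]'; python3 -m jog '[[0.5,0,0,0,0,0],[0.5,0,0,0,0,0],[0,0,0,0,0,0]]'; python3 - <<'E'
from h import *
save('w3',bot.capture('wrist'))
a=cv2.imread('pics/w3.png');cv2.imwrite('pics/w3c.png',cv2.resize(a[90:270,210:430],None,fx=3.3,fy=3.3,interpolation=cv2.INTER_CUBIC))
E
```

```text
time: 8.15
tool_pos: [519.5, 211.6, 64.7]
tcp_rot: [3.142, -0.0, -0.5]
contact_force: [0.2, 0.8, 0.5]
grip_width: 46.1
finger_force: 0.6
time: 8.45
tool_pos: [520.4, 211.2, 64.7]
tcp_rot: [3.142, -0.0, -0.5]
contact_force: [-0.8, 0.1, 0.8]
grip_width: 45.8
finger_force: 0.6
```

View pics/w3c.png

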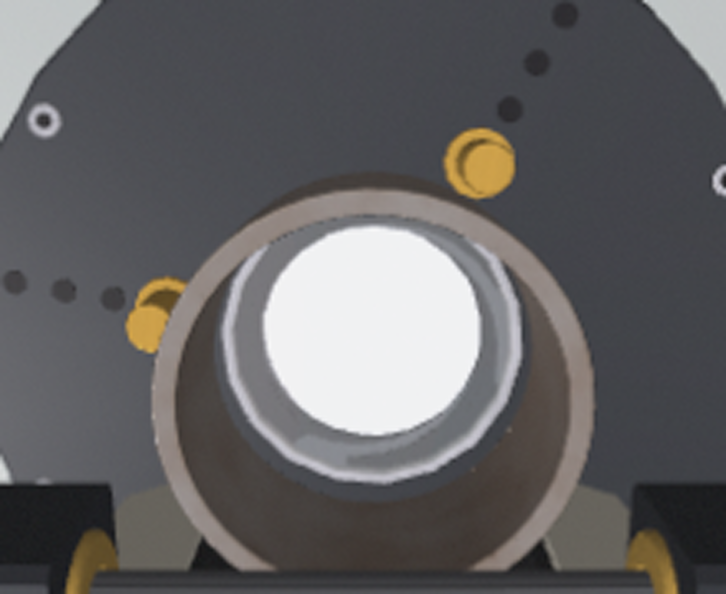

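The crop shows the ring nearly concentric with the window, with the pins at (150,325) and (485,165) close to its wall. I'll continue until the force rises.

```bash
python3 -m jog '[[0.5,0,0,0,0,0],[0.5,0,0,0,0,0],[0,0,0,0,0,0]]'; python3 -m jog '[[0.5,0,0,0,0,0],[0,0,0,0,0,0]]';python3 -m jog '[[0.5,0,0,0,0,0],[0,0,0,0,0,0]]'
```

```text
time: 8.8
tool_pos: [521.2, 210.7, 64.7]
tcp_rot: [3.142, -0.0, -0.5]
contact_force: [0.2, 1.1, -0.1]
grip_width: 46.1
finger_force: 0.6
time: 9.0
tool_pos: [521.7, 210.5, 64.7]
tcp_rot: [3.142, -0.0, -0.5]
contact_force: [-0.8, -0.1, 0.0]
grip_width: 45.9
finger_force: 0.6
time: 9.2
tool_pos: [522.1, 210.2, 64.7]
tcp_rot: [3.142, -0.0, -0.5]
contact_force: [-0.4, 0.4, 0.6]
grip_width: 45.9
finger_force: 0.6
```

```bash
python3 -m jog '[[0.5,0,0,0,0,0],[0,0,0,0,0,0]]'; python3 -m jog '[[0.5,0,0,0,0,0],[0,0,0,0,0,0]]'; python3 - <<'E'
from meas import *
o=bot.get_obs();c=cam('wrist',o);im=bot.capture('wrist');save('w4',im)
hsv=cv2.cvtColor(im,cv2.COLOR_RGB2HSV);H,S,V=[hsv[...,i].astype(int) for i in range(3)]
box=np.zeros(H.shape,bool);box[5:232,180:440]=1
b=max(blobs(box&(V>225)&(S<30)),key=lambda b:b[1]);print('window',b[0],b[1])
e=cv2.Canny(cv2.cvtColor(im,cv2.COLOR_RGB2GRAY),40,100);e[232:]=0;ys,xs=np.nonzero((e>0)&box);u,d=o['tool_pos'][:2],np.array([np.cos(.5),-np.sin(.5)])
for nm,z,r in(('ring',93,31),('glass',58,24.5),('stage',58,72)):
    P=back(c,np.c_[xs,ys],z)[:,:2];g=np.array([(x,y) for x in np.arange(535,560,.5) for y in np.arange(185,210,.5)])
    s=np.array([np.exp(-((np.hypot(*(P-q).T)-r)/.6)**2).sum() for q in g]);q=g[s.argmax()]
    k=abs(np.hypot(*(P-q).T)-r)<1.5;print(nm,q,s.max().round(),circ(P[k]).round(2))
c4=np.median(im[:1],axis=0) is None
cv2.imwrite('pics/w4c.png',cv2.resize(im[80:260,210:430,::-1],None,fx=3.3,fy=3.3,interpolation=cv2.INTER_CUBIC))
E
```

```text
time: 9.4
tool_pos: [522.5, 210.1, 64.7]
tcp_rot: [3.142, 0.0, -0.5]
contact_force: [-0.7, -0.2, -0.2]
grip_width: 45.7
finger_force: 0.7
time: 9.6
tool_pos: [522.6, 209.9, 64.7]
tcp_rot: [3.141, 0.001, -0.5]
contact_force: [-2.6, 1.8, 0.4]
grip_width: 45.8
finger_force: 1.6
window [322.3919179  193.83001924] 3118
ring [548. 196.] 239.0 [548.22 196.06  30.88]
glass [548.  197.5] 159.0 [547.89 197.3   24.46]
stage [546.5 195.5] 252.0 [547.43 195.89  70.98]
```

View pics/w4c.png

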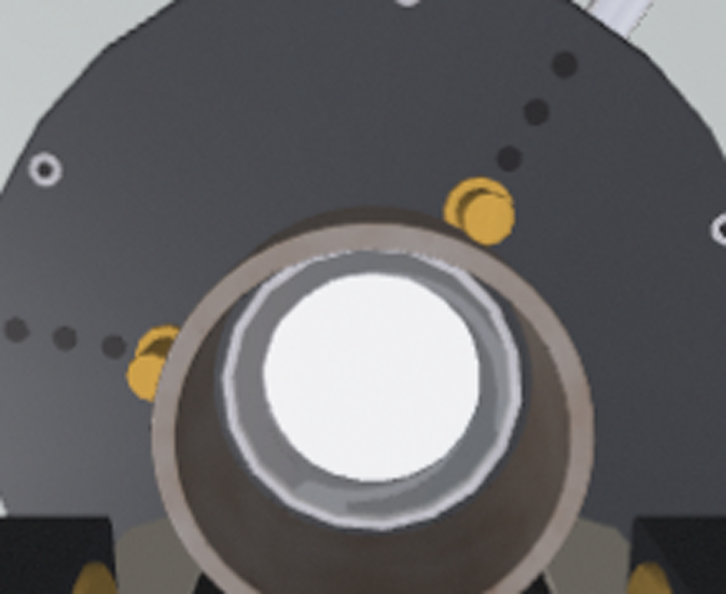

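Contact is starting: the ring lies close to both pins at (148,375) and (483,215). I'll press slightly more to seat it on both.

```bash
python3 -m jog '[[0.5,0,0,0,0,0],[0,0,0,0,0,0],[0,0,0,0,0,0]]'; python3 -m jog '[[0.5,0,0,0,0,0],[0,0,0,0,0,0],[0,0,0,0,0,0]]'
```

```text
time: 9.95
tool_pos: [522.8, 209.9, 64.6]
tcp_rot: [3.141, 0.001, -0.5]
contact_force: [-3.7, 3.1, 1.4]
grip_width: 45.5
finger_force: 2.6
time: 10.25
tool_pos: [522.8, 209.8, 64.6]
tcp_rot: [3.141, 0.002, -0.5]
contact_force: [-5.1, 4.3, 2.3]
grip_width: 46.0
finger_force: 3.3
```

```bash
python3 -m jog '[[-1,0,0,0,0,0],[-2,0,0,0,0,0],[-12,0,0,0,0,0],[-12,0,0,0,0,0],[0,0,0,0,0,0]]' && python3 -m jog '[[0,0,0,0,0,-0.11],[0,0,0,0,0,-0.11],[0,0,0,0,0,-0.11],[0,0,0,0,0,-0.107],[0,0,0,0,0,0],[0,0,0,0,0,0],[0,0,0,0,0,0]]' 0
python3 - <<'E'
from h import *
o=bot.get_obs();y=o['tcp_rot'][2];w=np.array([501.1,199.2])-o['tool_pos'][:2]
print(o['grip_width'],y,'tool dx,dy',np.cos(y)*w[0]+np.sin(y)*w[1],np.sin(y)*w[0]-np.cos(y)*w[1])
E
```

```text
time: 10.75
tool_pos: [498.3, 223.0, 64.6]
tcp_rot: [3.141, 0.001, -0.499]
contact_force: [-0.1, -0.6, 0.4]
grip_width: 45.8
finger_force: 0.0
time: 11.45
tool_pos: [500.1, 222.3, 64.7]
tcp_rot: [3.142, -0.0, -0.065]
contact_force: [-0.2, 0.6, 0.3]
grip_width: 0.6
finger_force: 0.0
0.5946625359606402 -0.06520826398934298 tool dx,dy 2.454312843462639 22.95133279180564
```

```bash
python3 -m jog '[[0,12,0,0,0,0],[0,11,0,0,0,0],[2,0,0,0,0,0],[2,0,0,0,0,0],[1,0,0,0,0,0],[1,0,0,0,0,0],[0.5,0,0,0,0,0],[0,0,0,0,0,0]]' && python3 -m jog '[[0.5,0,0,0,0,0],[0.5,0,0,0,0,0],[0,0,0,0,0,0]]';python3 -m jog '[[0.5,0,0,0,0,0],[0.5,0,0,0,0,0],[0,0,0,0,0,0]]'
```

```text
time: 12.25
tool_pos: [505.2, 199.1, 64.6]
tcp_rot: [3.142, -0.0, -0.063]
contact_force: [0.9, 0.4, 0.4]
grip_width: 0.5
finger_force: 0.0
time: 12.55
tool_pos: [506.2, 198.9, 64.7]
tcp_rot: [3.142, -0.0, -0.063]
contact_force: [-0.3, 0.2, 0.2]
grip_width: 0.2
finger_force: 0.0
time: 12.85
tool_pos: [507.1, 198.7, 64.7]
tcp_rot: [3.142, 0.0, -0.063]
contact_force: [0.1, 0.2, 0.2]
grip_width: 0.3
finger_force: 0.1
```

```bash
for i in 1 2 3; do python3 -m jog '[[0.5,0,0,0,0,0],[0.5,0,0,0,0,0],[0,0,0,0,0,0]]' | egrep 'tool_pos|contact'; done
```

```text
tool_pos: [507.3, 198.8, 64.6]
contact_force: [-4.8, 1.3, 2.8]
tool_pos: [507.6, 199.0, 64.6]
contact_force: [-7.1, 3.0, 4.4]
tool_pos: [507.8, 199.2, 64.5]
contact_force: [-10.0, 3.3, 6.7]
```

The ring is stiff against the pins. I'll back off, rise, and check clearance for the lever push.

```bash
python3 -m jog '[[-1,0,0,0,0,0],[-2,0,0,0,0,0],[-12,0,0,0,0,0],[0,0,-40,0,0,0],[0,0,-40,0,0,0],[0,0,0,0,0,0],[0,0,0,0,0,0]]'
python3 - <<'E'
from meas import *
v=np.load('o0.npy');c=cam('wrist',{'tool_pos':v[:3],'tcp_rot':v[3:]});t=cam('top')
for z in(0,30,60,90,120,150): print(z,'corner w',back(c,[583,78],z)[0,:2].round(),'t',back(t,[426.7,162.3],z)[0,:2].round(),'edge w',back(c,[490,45],z)[0,:2].round(),'t',back(t,[380,149],z)[0,:2].round())
k=back(c,[408.4,92.7],82)[0];m=back(c,[412.4,162.9],30)[0];C=np.array([547.5,196.2]);yaw=-.0635
for n,p in(('knob',k),('mark',m)):
    w=R.from_euler('z',-yaw).as_matrix()[:2,:2]@(p[:2]-C);print(n,p.round(1),np.hypot(*w).round(1),np.arctan2(w[0],-w[1]).round(3))
o=bot.get_obs();print(o['tool_pos'],o['joint_positions'].round(2))
E
```

```text
time: 14.45
tool_pos: [496.2, 199.5, 145.7]
tcp_rot: [-3.141, -0.004, -0.063]
contact_force: [-0.7, -0.8, -0.0]
grip_width: 0.8
finger_force: 0.0
0 corner w [ 617. -108.] t [ 621. -105.] edge w [648.   5.] t [651.  12.]
30 corner w [613. -83.] t [614. -97.] edge w [641.  21.] t [643.  17.]
60 corner w [608. -57.] t [607. -89.] edge w [634.  37.] t [635.  21.]
90 corner w [604. -31.] t [600. -81.] edge w [626.  53.] t [628.  26.]
120 corner w [599.  -6.] t [593. -74.] edge w [619.  68.] t [620.  31.]
150 corner w [594.  20.] t [586. -66.] edge w [612.  84.] t [612.  35.]
knob [589.7 114.4  82. ] 92.0 0.54
mark [523.3  90.9  30. ] 108.0 -0.162
[496.21074723 199.48858435 145.66515052] [ 0.24  0.44  1.62 -0.    1.08  1.87]
```

Radii come out exact: knob at +0.540 rad, mark at −0.162 rad. The next move takes the tool behind the knob and turns it.

```bash
python3 -m jog '[[40,22,0,0,0,0],[40,22,0,0,0,0],[41,22,0,0,0,0],[0,0,0,0,0,-0.147],[0,0,0,0,0,-0.147],[0,0,0,0,0,-0.147],[0,0,0,0,0,-0.147],[0,0,0,0,0,-0.147],[0,0,0,0,0,-0.147],[0,0,0,0,0,-0.147],[0,0,0,0,0,-0.147],[0,0,0,0,0,-0.147]]' && python3 -m jog '[[0,0,0,0,0,-0.147],[0,0,0,0,0,-0.147],[0,0,0,0,0,-0.147],[0,0,0,0,0,-0.147],[0,0,0,0,0,-0.147],[0,0,0,0,0,-0.147],[0,0,0,0,0,-0.147],[0,0,0,0,0,-0.147],[0,0,0,0,0,-0.147],[0,0,0,0,0,-0.147],[0,0,0,0,0,-0.147],[0,0,0,0,0,-0.147]]' && python3 -m jog '[[0,0,0,0,0,-0.147],[0,0,0,0,0,-0.147],[0,0,0,0,0,-0.147],[0,0,0,0,0,-0.147],[0,0,0,0,0,0],[0,0,0,0,0,0]]'
cat > m2.py <<'E'
from meas import *
import sys
o=bot.get_obs();c=cam('wrist',o);im=bot.capture('wrist');save(sys.argv[1],im)
C=np.array([547.5,196.2]);y=o['tcp_rot'][2];print(o['tool_pos'],y,'f',o['contact_force'].round(1))
hsv=cv2.cvtColor(im,cv2.COLOR_RGB2HSV);H,S,V=[hsv[...,i].astype(int) for i in range(3)]
def pol(p):
    w=R.from_euler('z',.0635).as_matrix()[:2,:2]@(p[:2]-C);return np.hypot(*w).round(1),np.arctan2(w[0],-w[1]).round(3)
for n,k,z in(('red',((H<6)|(H>174))&(S>170)&(V>100),31),('orange',(H>=6)&(H<16)&(S>170)&(V>120),30)):
    print(n,[(b[0].round(1),b[1],pol(back(c,b[0],z)[0])) for b in blobs(k,5)])
for q in bot.outline_of('lever_knob','wrist')[:1]: print('knob',q['pixel'],q['mask'].sum(),pol(back(c,q['pixel'],63)[0]))
E
python3 m2.py w5; python3 - <<'E'
import numpy as np
from h import *
o=bot.get_obs();y=o['tcp_rot'][2];w=np.array([612.8,126.3])-o['tool_pos'][:2]
print('dx,dy',np.cos(y)*w[0]+np.sin(y)*w[1],np.sin(y)*w[0]-np.cos(y)*w[1],'yaw err to -2.665',y+2.665)
E
```

```text
time: 15.65
tool_pos: [611.2, 125.7, 142.7]
tcp_rot: [-3.139, 0.001, 1.266]
contact_force: [-0.4, 0.1, 0.1]
grip_width: 0.3
finger_force: 0.0
time: 16.85
tool_pos: [611.2, 125.7, 142.7]
tcp_rot: [-3.141, -0.002, 3.03]
contact_force: [0.4, 0.0, -0.5]
grip_width: 0.3
finger_force: 0.0
time: 17.45
tool_pos: [611.4, 125.8, 143.5]
tcp_rot: [3.141, -0.002, -2.676]
contact_force: [0.6, 0.1, -0.3]
grip_width: 0.3
finger_force: 0.0
[611.38726077 125.81464023 143.45275354] -2.6755514234384483 f [ 0.6  0.1 -0.3]
red [(array([324.8,  89.9]), np.int32(104), (np.float64(115.0), np.float64(-0.159)))]
orange [(array([309.4, 175.7]), np.int32(34), (np.float64(102.9), np.float64(0.55)))]
knob [332.3, 176.2] 788 (np.float64(82.9), np.float64(0.491))
dx,dy -1.2812990686151238 -0.20228630717287027 yaw err to -2.665 -0.009402814686202188
```

View pics/w5.png

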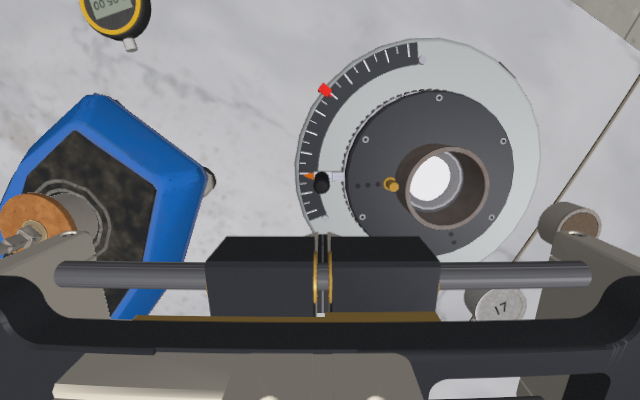

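The knob (321,182), orange pointer (309,176) and red mark (325,90) are in clear view ahead of the fingers. I'll descend behind the knob.

```bash
python3 -m jog '[[-1,0,0,0,0,0],[0,0,30,0,0,0],[0,0,25,0,0,0],[0,0,15,0,0,0],[0,0,7,0,0,0],[0,0,0,0,0,0],[3,0,0,0,0,0],[2,0,0,0,0,0],[2,0,0,0,0,0],[0,0,0,0,0,0]]'; python3 -m jog '[[1,0,0,0,0,0],[1,0,0,0,0,0],[0,0,0,0,0,0]]'; python3 m2.py w6
```

```text
time: 18.55
tool_pos: [606.4, 123.2, 68.4]
tcp_rot: [-3.141, 0.001, -2.672]
contact_force: [0.3, 0.1, 0.1]
grip_width: 0.1
finger_force: 0.0
time: 18.85
tool_pos: [604.9, 122.5, 68.0]
tcp_rot: [-3.141, 0.001, -2.671]
contact_force: [1.3, -0.3, 0.1]
grip_width: 0.5
finger_force: 0.5
[604.91301604 122.45251731  67.97070383] -2.671426348535199 f [ 1.3 -0.3  0.1]
red [(array([326.5,  89. ]), np.int32(211), (np.float64(115.1), np.float64(-0.158)))]
orange [(array([305. , 204.7]), np.int32(64), (np.float64(103.1), np.float64(0.549)))]
knob [350.2, 203.0] 2462 (np.float64(75.8), np.float64(0.419))
```

```bash
python3 -m jog '[[2.8,-0.5,0,0,0,0.03],[2.8,-0.5,0,0,0,0.03],[2.8,-0.5,0,0,0,0.03],[2.8,-0.5,0,0,0,0.03],[2.8,-0.5,0,0,0,0.03],[2.8,-0.5,0,0,0,0.03],[2.8,-0.5,0,0,0,0.03],[2.8,-0.5,0,0,0,0.03],[2.8,-0.5,0,0,0,0.03],[2.8,-0.5,0,0,0,0.03],[0,0,0,0,0,0]]'; python3 m2.py w7
```

```text
time: 20.05
tool_pos: [579.3, 108.3, 67.6]
tcp_rot: [-3.141, -0.001, -2.973]
contact_force: [-0.2, 0.1, 1.2]
grip_width: 0.3
finger_force: 0.2
[579.34840993 108.31840337  67.64376284] -2.9726759095268123 f [-0.2  0.1  1.2]
red [(array([299.6, 139.2]), np.int32(196), (np.float64(114.9), np.float64(-0.161)))]
orange [(array([305.6, 204.7]), np.int32(75), (np.float64(103.0), np.float64(0.233)))]
knob [342.8, 205.6] 2169 (np.float64(80.2), np.float64(0.126))
```

```bash
python3 -m jog '[[2.8,-0.5,0,0,0,0.03],[2.8,-0.5,0,0,0,0.03],[2.8,-0.5,0,0,0,0.03],[2.8,-0.5,0,0,0,0.03],[2.8,-0.5,0,0,0,0.03],[2.8,-0.5,0,0,0,0.03],[2.8,-0.5,0,0,0,0.03],[2.8,-0.5,0,0,0,0.03],[2.8,-0.5,0,0,0,0.03],[2.8,-0.5,0,0,0,0.03],[1.4,-0.2,0,0,0,0.015],[0,0,0,0,0,0]]'; python3 m2.py w8
```

```text
time: 21.35
tool_pos: [550.4, 102.6, 67.7]
tcp_rot: [-3.141, -0.0, 2.996]
contact_force: [1.2, 1.3, 1.4]
grip_width: 0.6
finger_force: 0.4
[550.43532107 102.55369785  67.71930632] 2.996387111551119 f [1.2 1.3 1.4]
red [(array([288.8, 191.7]), np.int32(183), (np.float64(114.9), np.float64(-0.165)))]
orange [(array([305.9, 204.7]), np.int32(68), (np.float64(103.1), np.float64(-0.083)))]
knob [349.5, 204.2] 2418 (np.float64(77.0), np.float64(-0.207))
```

```bash
python3 -m jog '[[1.8,-0.3,0,0,0,0.02],[1.8,-0.3,0,0,0,0.02],[0.9,-0.2,0,0,0,0.01],[0.9,-0.2,0,0,0,0.01],[0,0,0,0,0,0],[0,0,0,0,0,0]]'; python3 m2.py w9; python3 - <<'E'
import cv2
a=cv2.imread('pics/w9.png');cv2.imwrite('pics/w9c.png',cv2.resize(a[160:235,250:380],None,fx=6,fy=6,interpolation=cv2.INTER_CUBIC))
E
```

```text
time: 22.05
tool_pos: [545.2, 102.4, 67.7]
tcp_rot: [-3.141, -0.0, 2.937]
contact_force: [0.3, -0.9, -0.3]
grip_width: 0.5
finger_force: 0.6
[545.16928221 102.42096228  67.67698514] 2.9369008054900005 f [ 0.3 -0.9 -0.3]
red [(array([288.6, 200.9]), np.int32(177), (np.float64(115.0), np.float64(-0.166)))]
orange [(array([305.8, 204.7]), np.int32(69), (np.float64(103.3), np.float64(-0.14)))]
knob [343.5, 205.8] 2233 (np.float64(80.3), np.float64(-0.246))
```

View pics/w9c.png

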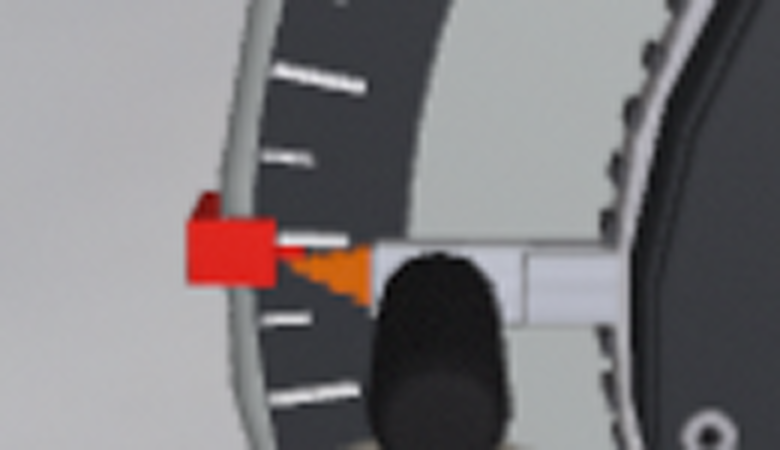

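Pointer tip at crop (287,264) and red point at (303,252): the pointer is about 2 px short of the mark.

```bash
cat > tip.py <<'E'
from meas import *
import sys
o=bot.get_obs();c=cam('wrist',o);C=np.array([547.5,196.2])
def pol(p):
    w=R.from_euler('z',.0635).as_matrix()[:2,:2]@(p[:2]-C);return np.hypot(*w).round(1),np.arctan2(w[0],-w[1]).round(4)
for a in sys.argv[1:]:
    u,v=map(float,a.split(','));print(a,pol(back(c,[250+u/6,160+v/6],30)[0]))
E
python3 tip.py 287,264 303,252 372,248 372,306 190,285 275,285 275,218
```

```text
287,264 (np.float64(108.8), np.float64(-0.1442))
303,252 (np.float64(106.9), np.float64(-0.1575))
372,248 (np.float64(99.0), np.float64(-0.1636))
372,306 (np.float64(99.2), np.float64(-0.0939))
190,285 (np.float64(120.0), np.float64(-0.123))
275,285 (np.float64(110.2), np.float64(-0.1215))
275,218 (np.float64(110.1), np.float64(-0.1934))
```

```bash
python3 -m jog '[[0.7,-0.1,0,0,0,0.008],[0.8,-0.1,0,0,0,0.008],[0,0,0,0,0,0],[0,0,0,0,0,0]]'; python3 m2.py w10; python3 - <<'E'
import cv2
a=cv2.imread('pics/w10.png');cv2.imwrite('pics/w10c.png',cv2.resize(a[160:235,250:380],None,fx=6,fy=6,interpolation=cv2.INTER_CUBIC))
E
```

```text
time: 22.55
tool_pos: [543.7, 102.5, 67.7]
tcp_rot: [-3.141, -0.0, 2.921]
contact_force: [1.9, 0.1, -0.2]
grip_width: 0.4
finger_force: 0.7
[543.71053353 102.52865583  67.69895888] 2.92083534453395 f [ 1.9  0.1 -0.2]
red [(array([288.2, 203.5]), np.int32(175), (np.float64(115.2), np.float64(-0.165)))]
orange [(array([306. , 204.9]), np.int32(64), (np.float64(103.1), np.float64(-0.154)))]
knob [349.2, 203.7] 2374 (np.float64(77.2), np.float64(-0.282))
```

View pics/w10c.png

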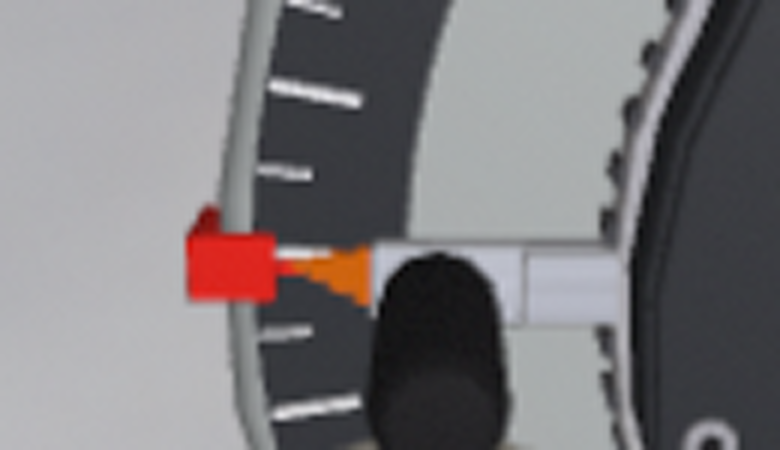

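```bash
python3 -m jog '[[-2,0,0,0,0,0],[-8,0,0,0,0,0],[0,0,0,0,0,0]]' | grep pos; python3 - <<'E'
from meas import *
o=bot.get_obs();c=cam('wrist',o);C=np.array([547.5,196.2])
im=bot.capture('wrist');save('w11',im);f=im.astype(float)
cv2.imwrite('pics/w11c.png',cv2.resize(im[165:235,250:380,::-1],None,fx=6,fy=6,interpolation=cv2.INTER_CUBIC))
w=np.clip(f[...,0]-f[...,2]-25,0,None)   # red+orange weight
def pol(p):
    q=R.from_euler('z',.0635).as_matrix()[:2,:2]@(p[:2]-C);return np.hypot(*q).round(1),np.arctan2(q[0],-q[1]).round(4)
r=np.arange(170,236)
for u in range(278,318):
    s=w[170:236,u]
    if s.sum()>60:
        v=(s*r).sum()/s.sum();k=s>20;print(u,v.round(2),(s.sum()/180).round(1),int(f[170:236,u,1][k].mean()) if k.any() else '',pol(back(c,[u,v],30)[0]))
E
```

```text
tool_pos: [554.6, 100.1, 67.7]
280 186.7 1.8 104 (np.float64(120.5), np.float64(-0.1677))
281 187.94 9.9 47 (np.float64(119.9), np.float64(-0.1606))
282 187.65 10.9 46 (np.float64(119.2), np.float64(-0.1623))
283 187.19 11.5 44 (np.float64(118.5), np.float64(-0.165))
284 187.13 11.8 44 (np.float64(117.8), np.float64(-0.1654))
285 187.26 11.6 46 (np.float64(117.1), np.float64(-0.1647))
286 187.97 10.5 47 (np.float64(116.5), np.float64(-0.1605))
287 188.16 10.3 43 (np.float64(115.8), np.float64(-0.1594))
288 188.19 10.3 42 (np.float64(115.1), np.float64(-0.1592))
289 188.21 10.3 43 (np.float64(114.5), np.float64(-0.1591))
290 188.28 10.4 42 (np.float64(113.8), np.float64(-0.1586))
291 188.28 10.5 42 (np.float64(113.1), np.float64(-0.1587))
292 188.3 10.7 40 (np.float64(112.4), np.float64(-0.1586))
293 188.29 10.8 40 (np.float64(111.7), np.float64(-0.1586))
294 188.35 10.5 39 (np.float64(111.1), np.float64(-0.1583))
295 188.51 7.1 54 (np.float64(110.4), np.float64(-0.1572))
296 188.16 2.0 68 (np.float64(109.7), np.float64(-0.1594))
297 188.16 2.0 73 (np.float64(109.0), np.float64(-0.1594))
298 188.16 2.0 91 (np.float64(108.4), np.float64(-0.1595))
299 188.17 2.0 107 (np.float64(107.7), np.float64(-0.1594))
300 188.19 2.0 107 (np.float64(107.0), np.float64(-0.1593))
301 188.39 3.0 101 (np.float64(106.3), np.float64(-0.158))
302 188.35 3.6 114 (np.float64(105.7), np.float64(-0.1583))
303 188.42 3.6 97 (np.float64(105.0), np.float64(-0.1578))
304 188.59 4.2 107 (np.float64(104.3), np.float64(-0.1567))
305 188.64 6.2 94 (np.float64(103.6), np.float64(-0.1563))
306 188.75 6.4 95 (np.float64(102.9), np.float64(-0.1556))
307 188.83 6.4 95 (np.float64(102.3), np.float64(-0.1551))
308 188.94 6.5 92 (np.float64(101.6), np.float64(-0.1543))
309 189.17 7.9 95 (np.float64(100.9), np.float64(-0.1527))
310 189.25 8.0 93 (np.float64(100.2), np.float64(-0.1521))
311 189.73 2.6 111 (np.float64(99.6), np.float64(-0.1487))
```

View pics/w11c.png

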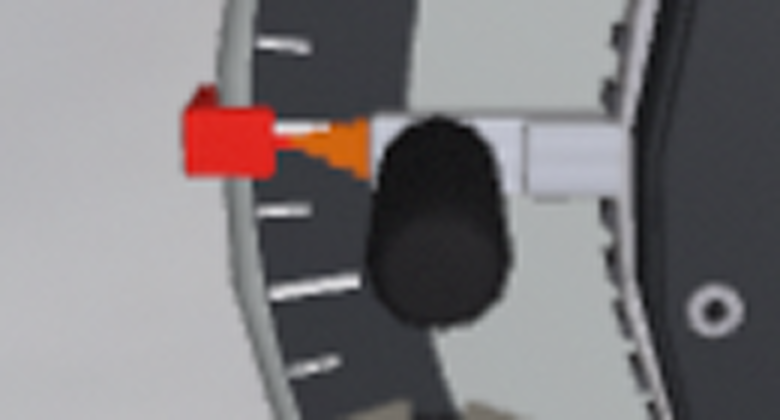

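The tips now coincide: pointer at −0.158 to −0.159 rad, mark at −0.159 rad. I'll rise clear and check the ring once more.

```bash
python3 -m jog '[[0,0,-20,0,0,0],[0,0,-35,0,0,0],[0,0,-35,0,0,0],[0,0,-30,0,0,0],[0,0,0,0,0,0],[0,0,0,0,0,0],[0,0,0,0,0,0]]'; python3 m2.py w12; python3 - <<'E'
from meas import *
o=bot.get_obs();c=cam('wrist',o);im=cv2.imread('pics/w12.png');print(o['joint_positions'].round(2))
e=cv2.Canny(im,40,100);e[232:]=0;ys,xs=np.nonzero(e)
for nm,z,r in(('ring',93,31),('stage',58,72),('lower',28,118)):
    P=back(c,np.c_[xs,ys],z)[:,:2];g=np.array([(x,y) for x in np.arange(535,560,.5) for y in np.arange(185,210,.5)])
    s=np.array([np.exp(-((np.hypot(*(P-q).T)-r)/.6)**2).sum() for q in g]);q=g[s.argmax()]
    k=abs(np.hypot(*(P-q).T)-r)<1.5;print(nm,q,s.max().round(),circ(P[k]).round(2))
H,S,V=[x.astype(int) for x in cv2.split(cv2.cvtColor(im,cv2.COLOR_BGR2HSV))]
print([(b[0].round(1),b[1],back(c,b[0],70)[0,:2].round(1)) for b in blobs((H>14)&(H<28)&(S>120)&(V>90)&(np.indices(H.shape)[0]<232))])
E
```

```text
time: 23.7
tool_pos: [552.7, 100.3, 186.4]
tcp_rot: [-3.141, -0.002, 2.921]
contact_force: [0.1, 0.2, 0.1]
grip_width: 0.3
finger_force: 0.0
[552.69614651 100.3381163  186.3804194 ] 2.9208375196246257 f [0.1 0.2 0.1]
red [(array([300.9, 166.2]), np.int32(65), (np.float64(114.9), np.float64(-0.162)))]
orange [(array([312.2, 166.8]), np.int32(28), (np.float64(102.9), np.float64(-0.156)))]
knob [339.4, 163.6] 662 (np.float64(76.2), np.float64(-0.257))
[ 0.04  0.44  1.48 -0.    1.22 -1.31]
ring [548.5 196.5] 188.0 [548.6  196.44  30.86]
stage [548.  194.5] 221.0 [547.61 194.73  71.75]
lower [549.5 192.5] 208.0 [549.   193.02 117.46]
[(array([390.9, 197.3]), np.int32(104), array([564.8, 165.2])), (array([137.4, 209.3]), np.int32(398), array([522.5, -79. ]))]
```

```bash
python3 -c "
from plant import bot
print(bot.close_job())"
```

```text
the job is handed in; nothing more can be done
None
```

The job is handed in: the ring was pushed flat against both brass pins over the window, then the lever was pushed until the pointer stood at the red mark (within about 0.004 rad by the wrist camera), with the arm lifted clear and about 24 s of the 51 s used.

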